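Wedge the bottle row tight in the water-test kit

TASK

The square reagent bottles in the white test-kit case still rattle in their channel. Take the wide orange wedge by its tab and press it (do not just drop it), narrow end down, into the gap at the end of the bottle row until it is fully home on the channel floor, so that the row is packed tight, then let go. Leave the narrow blue wedge where it stands.

Things in the scene. Friction and masses are not known exactly. Their poses are not given: they have to be found in the camera images.
- wedge: wide orange wedge, 90 g, standing on its narrow end. Origin: centre of underside, z up. Smooth flanks taper along its y: 18 mm thick below, 46 mm at height 50; straight cap to 56 mm. 36 mm wide in x. Finger tab on top, from 56 to 94 mm: 26 mm in x, 14 mm in y; grip it across x to stay clear of the bottle. A half turn makes no difference.
- gap (a point): point on the fixed white case: middle of the gap once tight, on the channel floor (6 mm above table). x across the channel (52 mm wide, side walls 32 mm high), y along the row towards the bottles, end wall (52 mm high) at y = -24 mm. Gap starts 39-43 mm long, tight 48. Wedge goes in here, its y along the row, and shoves the bottles along; takes 3 to 15 N downward.
- bottle3: black square bottle with black cap, last of three loose ones in the row, beside the gap; 200 g. Body 44 x 44 mm, 52 mm high, cap 27 mm wide up to 70 mm (all three alike). Slides on the smooth floor. Origin: centre of underside, on the channel floor, z up. Its centre starts 37-41 mm from the gap point along the row; 46 mm when tight.
- narrow_wedge: narrow blue wedge, a bystander not to be used: built like the orange one, but only 28 mm thick at the cap. Stands on the table. Origin: centre of underside, z up.
Things that resemble listed ones, but are neither listed nor needed, are in the scene too. Of the things like the wedge, leave any that is pink; of the rest the smaller one is meant. What is shaped like the bottle3 but pink or purple is not meant.

How it is judged:
On the way:
1. the gripper presses the orange wedge home in the gap (it is not just dropped in) (z of wedge in the frame of gap below 0.007 m and horizontal distance between wedge and gap below 0.015 m and contact force between the fingers and wedge above 1.5 N), for 0.05 s.
At the end, for the whole second after the job is handed in: Orange wedge released and at rest in the gap: underside within 5 mm of the channel floor, within 15 mm of the gap point, 10 degrees of upright, 11 of square to the row. The bottle beside it stands on the floor, upright within 6 degrees, 41 mm or more from the gap point along the row (z of wedge in the frame of gap between -0.004 and 0.005 m and horizontal distance between wedge and gap below 0.015 m and angle between wedge's own z axis and vertical below 0.175 rad and angle between the y axis of wedge and the y axis of gap, either way round below 0.2 rad and y of bottle3 in the frame of gap above 0.041 m and z of bottle3 in the frame of gap below 0.006 m and angle between bottle3's own z axis and vertical below 0.1 rad and linear speed of each of wedge, bottle3 below 0.02 m/s); the robot touches nothing.
It fails at once if the narrow blue wedge is moved more than 40 mm or knocked over (distance of narrow_wedge from where it was at the start of the episode above 0.04 m or angle between narrow_wedge's own z axis and vertical above 0.6 rad).
It also fails if it takes over 45 s, if anything falls off the work surface, if the arm or the gripper's body presses on something with over 40 N, if the wrist force passes 120 N, or if a joint passes its speed limit or range.

ROBOT

A 6-joint arm with a two-finger parallel gripper is mounted at the origin on the work surface. World frame = base frame: x ahead of the robot, y to its left, z up, the work surface at z = 0. Lengths are in m, angles in rad, forces in N, time in s.
With the tool pointing down it reaches from about 0.35 to 0.975 m from the base axis. Payload 7.1 kg.
Tool frame: the origin (TCP) lies midway between the tips of the shut fingers; the grasp point (between the pads) lies 19 mm behind it; z points along the fingers, y is the direction in which the jaws open and shut (so a half turn about z gives the same grasp; the last joint's range is limited). The gripper opens to 88 mm and grips with 3 to 60 N. Pads are 20 mm wide; open, the fingers measure 115 mm over their backs; the gripper's body (75 mm by 178 mm) begins 61 mm behind the grasp point.
Start: joints at [-1.148, 0.423, 1.63, -0, 1.089, -0.019], TCP at [0.267, -0.565, 0.223] pointing down, gripper open.
Joint ranges: [-3, 3], [-0.9, 2.11], [0.09, 2.58], [-1.31, 4.45], [0.11, 2.69], [-2.54, 2.54]. Speed limits (rad/s): [2.39, 2.39, 3.01, 3.14, 3.14, 3.14].

INTERFACE

Orientations are given as a unit quaternion [x, y, z, w].
In Python, from cell import bot gives the robot as it stands. The module is installed in compiled form; this text tells all that it offers.
- The arm moves only by the shell command python3 -m handwheel 'ROWS' [OPENING] [FORCE]. ROWS is JSON, one flat list of numbers, 4 for each row, row after row: the shift along the tool's x, y, z in m, then the turn about the tool's z in degrees. In form: [tx, ty, tz, twist, tx, ty, tz, twist, ...]. A call has 1 to 20 rows; each row is the pose to reach, as a shift and turn from the pose measured when the call began, along the tool's axes at that moment; what a row does not reach only later rows make up. A row lasts 1/10 s, in which the tool goes at most 50 mm and 8.59 degrees, less where a joint would pass 70% of its speed; a pose out of reach is approached as far as the arm can. A call with a gripper value outside its range is refused whole. OPENING is the opening, from 0 (shut) to 1 (fully open), set as the call begins (- or left out, the last holds). The fingers move at their own pace and stop on an object; FORCE is the grip in N (left out, the last holds). Time passes only in rows, so rows that repeat a pose let the fingers close. It gives the time, the measured TCP pose, the force and the opening at its end, in the units of the state.
- bot.get_obs(): the state, without advancing time (a new reading comes with each control period).
- bot.snapshot(name): name is "scene" or "top"; returns (picture, depth): 384x512x3 uint8, red, green, blue; 384x512 float32, m along the optical axis (not along the pixel's ray), 0 where there is no reading.
- bot.camera_info(name): a dict with "K" (3x3 intrinsics, pixels), "R" (3x3) and "t" (3): a world point X has camera coordinates R X + t. Camera axes: x right, y down, z forward; pixel columns grow to the right and rows downward; lengths in m; the calibration is good to about 2 mm. A picture is of the moment at which its call begins. camera_info takes no time and is no camera call.
- bot.job_done(): hands the job in, once; it reports no verdict.
The state is a dict: "time_s": time; "joint_pos": joint angles; "qvel": joint speeds; "effort": joint torques, N m; "eef_pos": TCP position; "tool_rot": TCP orientation; "ft_force": force on the tool from outside, world axes, zero at the start; "moment": the same for the moment, N m; "opening": finger opening in m.
Only numpy, scipy, OpenCV 4.12 (cv2) and the standard library are available. Lean on these libraries where they do the work, as an engineer would, in place of code of your own. Each camera call takes 0.05 s, during which the arm holds its last target.

## Working session

There is one attempt and no reset: what is moved stays moved. The work goes in short steps, Python scripts to look and compute and a shell command to move; the robot and the scene stay as the last step left them, time stands still between calls to the robot, and variables do not carry over. Pictures are saved under pics/ and viewed, and the job is handed in when it is done.

```bash
mkdir -p pics; python3 - <<'E'
from cell import bot
import cv2,numpy as np
o=bot.get_obs();print(o)
for n in("scene","top"):
    p,d=bot.snapshot(n);cv2.imwrite(f"pics/{n}0.png",p[:,:,::-1]);np.savez(f"{n}0.npz",p=p,d=d)
    c=bot.camera_info(n);print(n,c)
E
```

```text
{'time_s': 0.0, 'joint_pos': array([-1.14802696e+00,  4.23827160e-01,  1.63070077e+00, -2.87680542e-05,
        1.08862071e+00, -1.89808982e-02]), 'qvel': array([-0.00172765,  0.00040766,  0.00040557, -0.00117392,  0.00074473,
        0.00101707]), 'effort': array([ 8.61936969e-04, -5.44619215e+01, -2.73662531e+01,  6.42513600e-02,
        2.29377311e-02, -1.12987755e-04]), 'eef_pos': array([ 0.26699389, -0.56446905,  0.22190602]), 'tool_rot': array([ 9.75704337e-01,  2.19090028e-01, -1.68487182e-04, -7.59634603e-04]), 'ft_force': array([ 0.18296323, -0.47588575,  0.34244458]), 'moment': array([-0.04390687,  0.00594611,  0.02410332]), 'opening': 0.08774490440189905}
scene {'K': array([[413.37624751,   0.        , 254.07409208],
       [  0.        , 413.37624751, 191.40802938],
       [  0.        ,   0.        ,   1.        ]]), 'R': array([[ 0.71103116,  0.70308612,  0.01022736],
       [ 0.42968357, -0.42293387, -0.79780885],
       [-0.55660283,  0.57166149, -0.60282372]]), 't': array([-0.3409886 , -0.19617887,  1.02915022])}
top {'K': array([[439.64363515,   0.        , 253.3046035 ],
       [  0.        , 439.64363515, 192.72225297],
       [  0.        ,   0.        ,   1.        ]]), 'R': array([[-0.02330991, -0.99958955, -0.01665458],
       [-0.99517361,  0.02478889, -0.09494738],
       [ 0.09532126,  0.01436098, -0.99534297]]), 't': array([-0.02149754,  0.52061262,  0.77372331])}
```

View pics/scene0.png

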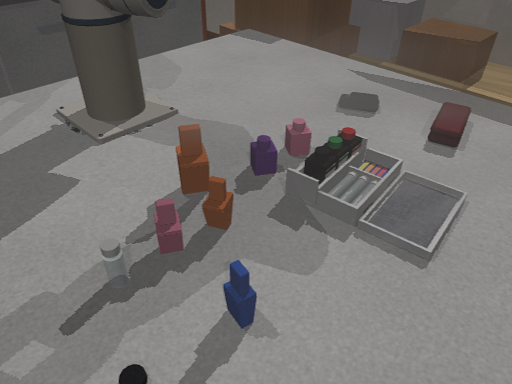

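View pics/top0.png

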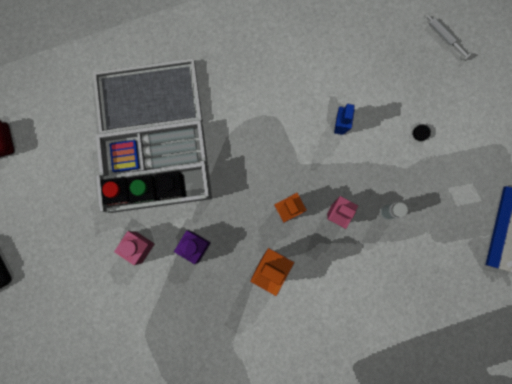

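The scene picture shows the small orange wedge at (219,204), a large orange one at (193,160) and a pink one at (168,228). The blue wedge is at (240,295). In the top picture they are at (290,207), (272,271), (343,212) and (344,118). The case gap is at top (194,183), right of the black bottle at (168,186). The bottle look-alikes are purple at (193,246) and pink at (133,247). I choose the smaller orange wedge at (290,207) and check it with crops and depth.

```bash
cat > h.py <<'E'
import numpy as np,cv2
from cell import bot
def cloud(n,d):
    c=bot.camera_info(n);K,R,t=c["K"],np.array(c["R"]),np.array(c["t"])
    v,u=np.mgrid[:384,:512]
    X=np.stack([(u-K[0,2])/K[0,0]*d,(v-K[1,2])/K[1,1]*d,d],-1)
    return (X-t)@R
def ray(n,u,v,z):
    c=bot.camera_info(n);K,R,t=c["K"],np.array(c["R"]),np.array(c["t"])
    C=-R.T@t;r=R.T@np.linalg.inv(K)@np.array([u,v,1.]);return C+r*(z-C[2])/r[2]
def rect(P):
    (c,s,a)=cv2.minAreaRect((P[:,:2]*1000).astype(np.float32));return np.round(c,1),np.round(s,1),round(a,1)
E
python3 - <<'E'
from h import *
for n in("top","scene"):
    z=np.load(n+"0.npz");p,d=z["p"],z["d"];W=cloud(n,d)
    hsv=cv2.cvtColor(p,cv2.COLOR_RGB2HSV)
    m=cv2.inRange(hsv,(4,140,60),(17,255,255))
    k,l,s,c=cv2.connectedComponentsWithStats(m)
    for i in range(1,k):
        if s[i,4]<80: continue
        P=W[(l==i)&(d>0)]; print(n,c[i].round(),s[i,4],"z99",np.percentile(P[:,2],98).round(4))
        for lo,hi in((.075,.13),(.05,.065),):
            Q=P[(P[:,2]>lo)&(P[:,2]<hi)]
            if len(Q)>8: print(lo,len(Q),rect(Q),np.median(Q,0).round(4))
z=np.load("top0.npz");p,d=z["p"],z["d"];W=cloud("top",d)
print("table z",W[300,100],W[100,260])
# case heights along the channel line
for v in (176,180,184,188,192,196,200,204,208): print(v,[ (round(W[v,u,2]*1000)) for u in range(96,216,4)])
a=cv2.resize(p[160:220,90:220],None,fx=6,fy=6,interpolation=cv2.INTER_CUBIC);cv2.imwrite("pics/case.png",a[:,:,::-1])
a=cv2.resize(p[170:300,230:370],None,fx=5,fy=4.6,interpolation=cv2.INTER_CUBIC)[:600];cv2.imwrite("pics/wed.png",a[:,:,::-1])
E
```

```text
top [290. 207.] 519 z99 0.0954
0.075 143 (array([490.8, -98. ]), array([25.9, 14.1]), 26.0) [ 0.4899 -0.0973  0.0935]
0.05 364 (array([490.1, -98. ]), array([34.8, 44.9]), 26.5) [ 0.4887 -0.0937  0.056 ]
top [272. 271.] 1128 z99 0.1326
0.075 914 (array([382.6, -62.4]), array([49., 63.]), 59.8) [ 0.3862 -0.0615  0.0783]
scene [203. 181.] 1386 z99 0.0949
0.075 546 (array([425.9, -83. ]), array([ 51.5, 159.7]), 65.4) [ 0.4116 -0.0864  0.0795]
0.05 366 (array([442. , -83.3]), array([ 53.4, 159.7]), 73.5) [ 0.4957 -0.1024  0.0571]
table z [ 0.33093878  0.25337783 -0.00114881] [ 6.99962713e-01 -5.06219422e-02 -4.18261380e-04]
176 [59, 53, 37, 38, 37, 38, 40, 58, 34, 27, 59, 57, 58, 59, 54, 59, 59, 76, 73, 58, 56, 50, 9, 7, 7, 5, 7, 57, 23, 1]
180 [-1, 55, 60, 58, 59, 60, 58, 58, 58, 58, 76, 76, 60, 58, 55, 57, 74, 76, 77, 78, 57, 55, 12, 4, 8, 6, 5, 59, 31, 1]
184 [-3, 56, 56, 76, 77, 76, 58, 58, 58, 76, 77, 76, 76, 57, 58, 58, 74, 76, 77, 76, 59, 59, 18, 5, 5, 4, 6, 59, 39, 2]
188 [-4, 57, 75, 76, 76, 76, 58, 57, 59, 74, 77, 77, 76, 59, 58, 57, 74, 75, 77, 73, 58, 60, 24, 5, 4, 5, 7, 6, 50, -2]
192 [-2, 59, 77, 77, 78, 76, 59, 59, 47, 75, 77, 78, 72, 57, 61, 34, 57, 57, 55, 57, 60, 56, 32, 6, 5, 8, 4, 7, 54, 0]
196 [-1, 59, 58, 76, 76, 58, 56, 55, 47, 59, 55, 58, 57, 58, 57, 42, 56, 60, 59, 55, 47, 44, 32, 4, 37, 35, 39, 37, 55, 1]
200 [1, 58, 55, 57, 56, 60, 56, 58, 50, 59, 60, 58, 58, 49, 47, 819, 11, 38, 40, 40, 38, 40, 37, 33, 22, 13, 3, 0, 1, -1]
204 [0, 58, 48, 48, 41, 32, 21, 10, 5, 4, 36, 39, 37, 38, 38, 39, 31, 24, 10, 0, 2, -1, -1, 0, 1, 0, 0, 0, 3, 0]
208 [2, 61, 50, 38, 41, 39, 38, 38, 39, 27, 18, 9, 0, 819, -1, -2, 0, 1, 0, 1, -1, -1, -1, 1, 0, 3, 1, 0, -4, 1]
```

View pics/case.png

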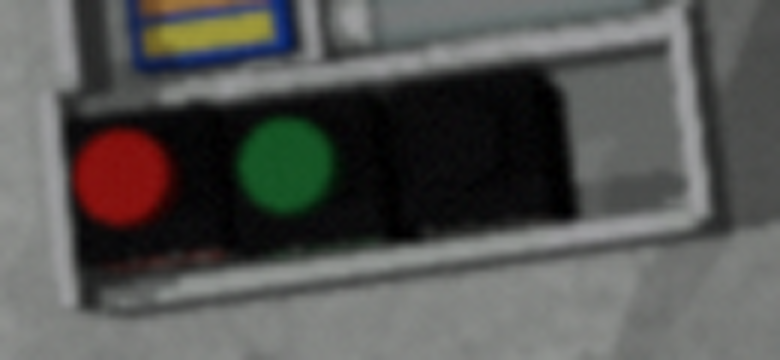

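View pics/wed.png

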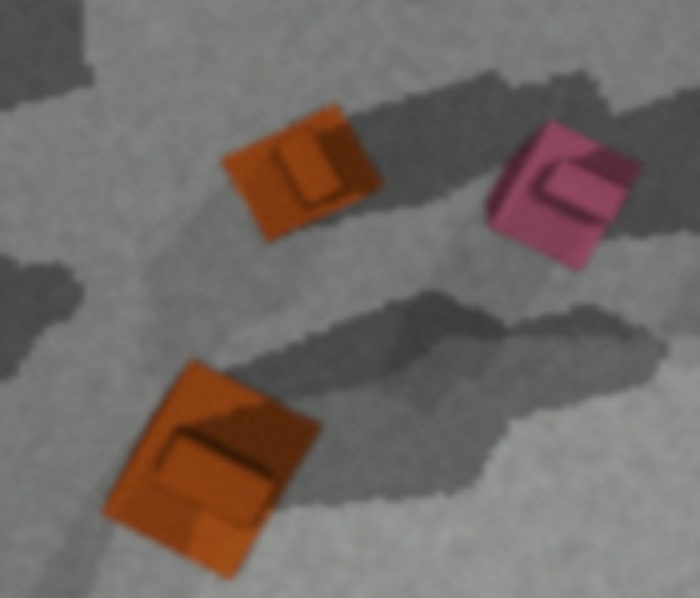

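The crop confirms the small orange wedge: cap 35x45 mm, tab 26x14 mm, top at 94 mm. The other orange one is 133 mm tall and too big. The case crop shows the empty gap between the black bottle and the right end wall. Next I measure the gap frame.

```bash
python3 - <<'E'
from h import *
z=np.load("top0.npz");p,d=z["p"],z["d"];W=cloud("top",d)
hsv=cv2.cvtColor(p,cv2.COLOR_RGB2HSV)
v,u=np.mgrid[:384,:512]
reg=(u>94)&(u<216)&(v>155)&(v<216)
bright=(hsv[...,2]>105)&(hsv[...,1]<40)
Z=W[...,2]
side=reg&(Z>.034)&(Z<.043)&(hsv[...,1]<60)
low=side&(v>189+ (200-u)*0.09)
P=W[low];vx,vy,x0,y0=cv2.fitLine((P[:,:2]).astype(np.float32),cv2.DIST_HUBER,0,.001,.001).ravel()
print("low wall",len(P),np.degrees(np.arctan2(vy,vx)),x0,y0)
th=np.arctan2(vy,vx); th=th if vy>0 else th+np.pi
ey=np.array([np.cos(th),np.sin(th)]);ex=np.array([ey[1],-ey[0]])
o=np.array([x0,y0])
A=(W[...,:2]-o)@np.stack([ex,ey],1)*1000
a,b=A[...,0],A[...,1]
print("low a",np.percentile(a[low],[2,50,98]),"b",np.percentile(b[low],[0.5,99.5]))
up=side&(a>40)&(a<75);
for lo in range(30,80,2):
    s=side&(a>=lo)&(a<lo+2);print(lo,s.sum(),end="; ")
end=reg&(Z>.052)&(Z<.064)&(u>195);Q=W[end]
print("\nend",len(Q),rect(Q),"b",np.percentile(b[end],[1,5,50,95,99]),"a",np.percentile(a[end],[1,99]))
q=cv2.fitLine((Q[:,:2]).astype(np.float32),cv2.DIST_HUBER,0,.001,.001).ravel();print("end dir",np.degrees(np.arctan2(q[1],q[0])))
fl=reg&(Z>.002)&(Z<.0105)&(a>2)&(a<55)&(b>-150)&(b<0+60)&(u>180);print("floor",fl.sum(),"b",np.percentile(b[fl],[1,99]),"a",np.percentile(a[fl],[1,99]),np.median(Z[fl]))
B=reg&(Z>.053)&(hsv[...,2]<70)&(u>150)&(u<190)&(Z<.064);print("bottle top",rect(W[B]),"b",np.percentile(b[B],[1,99]),"a",np.percentile(a[B],[1,99]))
cap=reg&(Z>.072);k,l,s,c=cv2.connectedComponentsWithStats(cap.astype(np.uint8))
for i in range(1,k):
    if s[i,4]>40: m=l==i;print("cap",rect(W[m]),"b",np.percentile(b[m],[2,98]).mean(),"a",np.percentile(a[m],[2,98]).mean())
print("ey",ey,"ex",ex,"o",o)
E
```

```text
low wall 396 -83.46932 0.50562584 0.14088899
low a [-3.36183725 -0.23601909  5.59748008] b [-97.32556662  89.33037934]
30 0; 32 1; 34 3; 36 1; 38 1; 40 3; 42 1; 44 3; 46 3; 48 1; 50 1; 52 1; 54 91; 56 99; 58 108; 60 51; 62 2; 64 10; 66 8; 68 7; 70 7; 72 4; 74 6; 76 4; 78 6; 
end 135 (array([545. ,  50.2]), array([64.2,  6.1]), 6.1) b [-97.59756622 -97.37349037 -94.73577691 -91.88177822 -91.56482049] a [-3.2851021  59.40896266]
end dir 6.464379
floor 514 b [-102.3507686   -50.86076711] a [ 6.59267613 54.66987749] 0.005950993589953045
bottle top (array([535.2, 120.1]), array([44.3, 55.4]), 6.9) b [-51.37599377   1.58107274] a [ 4.99481889 48.51027145]
cap (array([498.5,  37.6]), array([197.4,  26. ]), 64.2) b -30.266290158016126 a 26.600142818685505
cap (array([495.2,  62.7]), array([238.2,  25.9]), 70.8) b 18.621921342641873 a 26.26201154845084
cap (array([493.9,  86.8]), array([281.8,  25.7]), 74.5) b 65.76461711459812 a 29.665306840016783
ey [-0.11373524  0.9935111 ] ex [0.9935111  0.11373524] o [0.50562584 0.14088899]
```

```bash
python3 -m handwheel '[0.40,-0.326,0,-90.5,0.40,-0.326,0,-90.5,0.40,-0.326,0,-90.5,0.40,-0.326,0,-90.5,0.40,-0.326,0,-90.5,0.40,-0.326,0,-90.5,0.40,-0.326,0,-90.5,0.40,-0.326,0,-90.5,0.40,-0.326,0,-90.5,0.40,-0.326,0,-90.5,0.40,-0.326,0,-90.5,0.40,-0.326,0,-90.5,0.40,-0.326,0,-90.5,0.40,-0.326,0,-90.5,0.40,-0.326,0,-90.5]' 1
cat > g.py <<'E'
import sys
from h import *
from scipy.spatial.transform import Rotation as Ro
o=bot.get_obs();R=Ro.from_quat(o["tool_rot"]).as_matrix()
x,y,z,a=map(float,sys.argv[1:5])  # target TCP and angle (deg) of tool y, mod 180
d=R.T@(np.array([x,y,z])-o["eef_pos"])
yaw=np.degrees(np.arctan2(R[1,1],R[0,1]));w=(a-yaw+90)%180-90
print("t",round(o["time_s"],2),"eef",o["eef_pos"].round(4),"yaw",yaw.round(1),"z",R[:,2].round(3),"j",o["joint_pos"].round(2),"open",round(o["opening"],4),"F",o["ft_force"].round(1),"| rows",d.round(4),"twist",round(-w,1))
E
python3 g.py .4905 -.098 .060 26
```

```text
time_s: 1.6
eef_pos: [0.4888, -0.0999, 0.2224]
tool_rot: [0.532, 0.846, 0.0, -0.001]
ft_force: [-0.2, -0.1, -0.6]
opening: 0.0875
t 1.6 eef [ 0.4888 -0.0999  0.2224] yaw 25.7 z [-0.001  0.001 -1.   ] j [-0.23  0.24  1.9   0.    1.   -0.67] open 0.0875 F [-0.2 -0.1 -0.6] | rows [0.0007 0.0024 0.1624] twist -0.3
```

```bash
python3 -m handwheel '[0.001,0.0025,0.04,0,0.001,0.0025,0.08,0,0.001,0.0025,0.12,0,0.001,0.0025,0.145,0,0.001,0.0025,0.16,0,0.001,0.0025,0.162,0,0.001,0.0025,0.162,0]' 1
python3 g.py .4905 -.098 .060 26; python3 - <<'E'
from h import *
p,d=bot.snapshot("scene");cv2.imwrite("pics/s1.png",cv2.resize(p[90:290,120:320],None,fx=3,fy=3)[:,:,::-1])
E
```

```text
time_s: 2.3
eef_pos: [0.4902, -0.0984, 0.0603]
tool_rot: [0.533, 0.846, 0.0, -0.001]
ft_force: [0.4, -0.3, 0.3]
opening: 0.0881
t 2.3 eef [ 0.4902 -0.0984  0.0603] yaw 25.6 z [-0.002  0.001 -1.   ] j [-0.22  0.51  2.    0.    0.64 -0.67] open 0.0881 F [ 0.4 -0.3  0.3] | rows [0.0002 0.0005 0.0003] twist -0.4
```

View pics/s1.png

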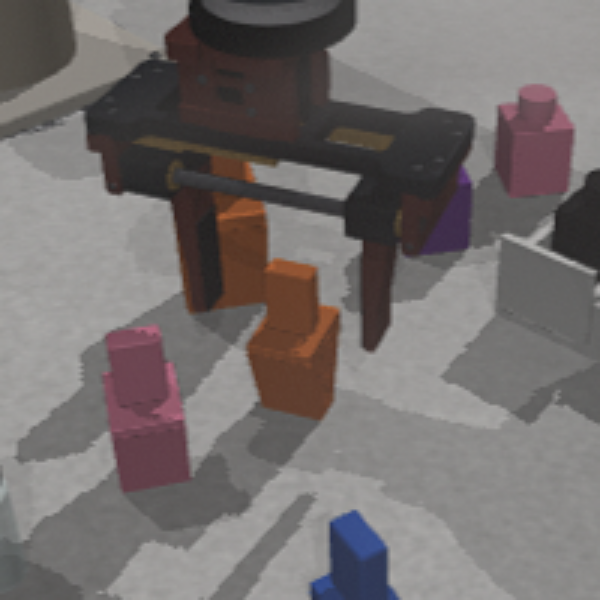

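The fingers at crop (195,300) and (375,345) straddle the tab at (290,295), so I close and lift.

```bash
python3 -m handwheel '[0,0,0,0,0,0,0,0,0,0,0,0,0,0,0,0,0,0,0,0,0,0,0,0,0,0,0,0,0,0,0,0,0,0,0,0,0,0,0,0,0,0,-0.03,0,0,0,-0.07,0,0,0,-0.11,0,0,0,-0.11,0]' 0 45
python3 g.py .5417 .0773 .17 6.5;python3 - <<'E'
from h import *
p,d=bot.snapshot("scene");cv2.imwrite("pics/s2.png",cv2.resize(p[20:290,120:390],None,fx=2.2,fy=2.2)[:,:,::-1])
E
```

```text
time_s: 3.75
eef_pos: [0.4939, -0.0992, 0.1756]
tool_rot: [0.533, 0.846, 0.002, 0.004]
ft_force: [1.0, 0.7, -1.3]
opening: 0.0257
t 3.75 eef [ 0.4939 -0.0992  0.1756] yaw 25.6 z [ 0.009 -0.001 -1.   ] j [-0.22  0.31  1.94  0.    0.89 -0.67] open 0.0257 F [ 1.   0.7 -1.3] | rows [0.1386 0.1193 0.0059] twist 19.1
```

View pics/s2.png

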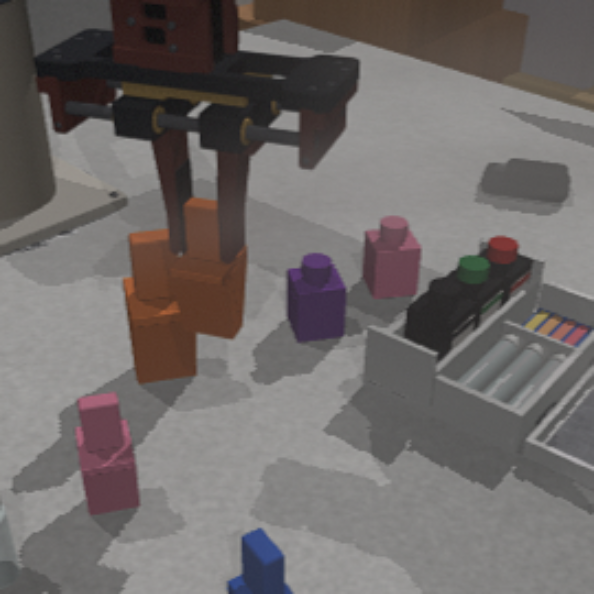

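Wedge held (opening 25.7 mm). I move it over the gap.

```bash
python3 -m handwheel '[0.035,0.03,0,5,0.07,0.06,0,10,0.105,0.09,0,15,0.13,0.112,0,19,0.1386,0.119,0,19.1,0.1386,0.119,0,19.1,0.1386,0.119,0,19.1,0.1386,0.119,0,19.1]'
python3 g.py .5417 .0773 .17 6.5;python3 - <<'E'
from h import *
for n in("scene","top"):
    p,d=bot.snapshot(n);np.savez(n+"3.npz",p=p,d=d)
    a=p[60:260,200:400] if n=="scene" else p[110:240,80:240]
    cv2.imwrite(f"pics/{n}3.png",cv2.resize(a,None,fx=3,fy=3)[:,:,::-1])
    W=cloud(n,d);hsv=cv2.cvtColor(p,cv2.COLOR_RGB2HSV)
    m=cv2.inRange(hsv,(3,130,40),(17,255,255))
    k,l,s,c=cv2.connectedComponentsWithStats(m)
    for i in range(1,k):
        if s[i,4]>100:
            P=W[(l==i)&(d>0)];print(n,c[i].round(),s[i,:],P.min(0).round(3),P.max(0).round(3))
            Q=P[(abs(P[:,2]-np.percentile(P[:,2],50))<.006)]; print(rect(Q),np.median(Q,0).round(4))
E
```

```text
time_s: 4.6
eef_pos: [0.5392, 0.0762, 0.1729]
tool_rot: [0.666, 0.746, 0.001, 0.002]
ft_force: [-0.9, 0.4, -0.5]
opening: 0.026
t 4.6 eef [0.5392 0.0762 0.1729] yaw 6.4 z [ 0.004 -0.001 -1.   ] j [ 0.12  0.37  1.85 -0.    0.92  0.01] open 0.026 F [-0.9  0.4 -0.5] | rows [0.0008 0.0026 0.0029] twist -0.1
scene [192. 168.] [ 176  143   33   51 1102] [ 0.346 -0.099  0.002] [ 0.425 -0.031  0.102]
(array([394.8, -82.3]), array([70.4, 34.7]), 14.7) [ 0.409  -0.0806  0.0701]
top [272. 271.] [ 251  249   43   47 1150] [ 0.344 -0.098  0.037] [ 0.42  -0.028  0.134]
(array([382.6, -62.6]), array([49.4, 63.4]), 59.3) [ 0.3877 -0.0619  0.078 ]
```

View pics/scene3.png

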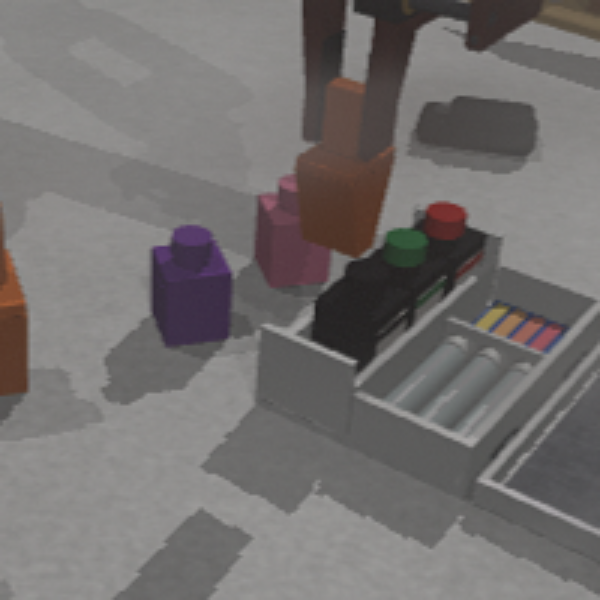

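View pics/top3.png

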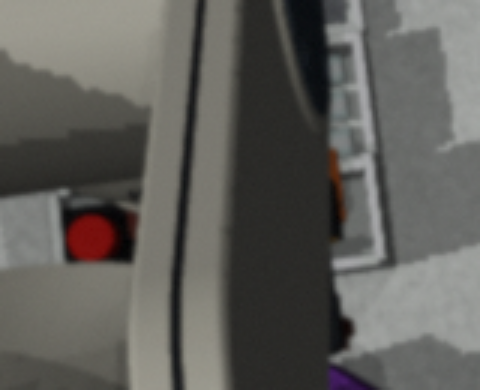

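```bash
cat > w.py <<'E'
import sys
from h import *
n,f=sys.argv[1:3]
o=bot.get_obs();zb=o["eef_pos"][2]-.060
z=np.load(f);p,d=z["p"],z["d"];W=cloud(n,d);hsv=cv2.cvtColor(p,cv2.COLOR_RGB2HSV)
m=(cv2.inRange(hsv,(3,90,40),(18,255,255))>0)&(d>0)&(np.hypot(W[...,0]-.541,W[...,1]-.077)<.06)
m=cv2.erode(m.astype(np.uint8),np.ones((2,2)))>0
P=W[m];ex=np.array([.9935,.1137]);ey=np.array([-.1137,.9935]);g=np.array([.5417,.0773])
A=(P[:,:2]-g)@ex*1000;B=(P[:,:2]-g)@ey*1000;H=(P[:,2]-zb)*1000
print(len(P),"H range",np.percentile(H,[1,99]).round(1))
for lo in(0,10,20,30,40,50,54,60,70,80):
    s=(H>=lo)&(H<lo+8)
    if s.sum()>4:print(lo,s.sum(),"a",np.percentile(A[s],[2,98]).round(1),"b",np.percentile(B[s],[2,98]).round(1))
s=(H>48)&(H<58);print(rect(P[s]))
E
python3 w.py scene scene3.npz
```

```text
741 H range [  1.5 226.9]
0 69 a [-15.2  17.3] b [-11.9   4.6]
10 92 a [-14.9  17.7] b [-14.3   6.7]
20 98 a [-15.4  17.8] b [-17.3   9. ]
30 103 a [-12.9  18. ] b [-20.   11.8]
40 82 a [-1.4 17.8] b [-22.6  15.5]
50 67 a [ 1.6 17.5] b [-23.8   4.7]
54 33 a [ 4.7 17.3] b [-24.   10.2]
(array([557.6,  73.1]), array([42.3, 14.7]), 74.0)
```

```bash
python3 - <<'E'
from h import *
ex=np.array([.9935,.1137]);ey=np.array([-.1137,.9935]);g=np.array([.5417,.0773])
for u,v in((287.3,169.3),(318.3,180.7)):
    q=ray("scene",u,v,.058)[:2]-g;print(q@ex*1000,q@ey*1000)
E
python3 -m handwheel '[0.001,0.0015,0.03,0,0.001,0.0015,0.06,0,0.001,0.0015,0.07,0,0.001,0.0015,0.07,0,0.001,0.0015,0.07,0]'
python3 g.py .5417 .0773 .066 6.5;python3 - <<'E'
from h import *
for n in("scene",):
    p,d=bot.snapshot(n);np.savez(n+"4.npz",p=p,d=d)
    cv2.imwrite(f"pics/{n}4.png",cv2.resize(p[90:230,250:420],None,fx=4,fy=4)[:,:,::-1])
E
python3 w.py scene scene4.npz
```

```text
-28.027604589731418 -29.548020970373052
32.83304974789082 -24.905540972508184
time_s: 5.2
eef_pos: [0.5419, 0.0771, 0.1041]
tool_rot: [0.667, 0.745, 0.002, 0.002]
ft_force: [-0.1, -0.1, -0.7]
opening: 0.0259
t 5.2 eef [0.5419 0.0771 0.1041] yaw 6.4 z [ 0.006 -0.    -1.   ] j [ 0.12  0.48  1.88 -0.    0.78  0.01] open 0.0259 F [-0.1 -0.1 -0.7] | rows [ 0.0002 -0.0003  0.0381] twist -0.1
926 H range [ 4.7 94.1]
0 39 a [-11.3  20.7] b [-11.2  10.5]
10 77 a [-12.3  20.5] b [-13.7  11.3]
20 84 a [-11.7  20.5] b [-16.6  14.8]
30 89 a [-12.   20.4] b [-19.1  16.5]
40 102 a [-11.5  20.4] b [-22.2  18.5]
50 190 a [-12.1  20.2] b [-23.   15.6]
54 160 a [-11.2  20. ] b [-22.7   8. ]
60 46 a [-9.4 11.3] b [-7.4 -4.6]
70 49 a [-8.2 11.3] b [-7.4 -4.5]
80 52 a [-8.9 11.1] b [-8.1 -4.4]
(array([545.9,  77.1]), array([33.4, 47. ]), 5.0)
```

View pics/scene4.png

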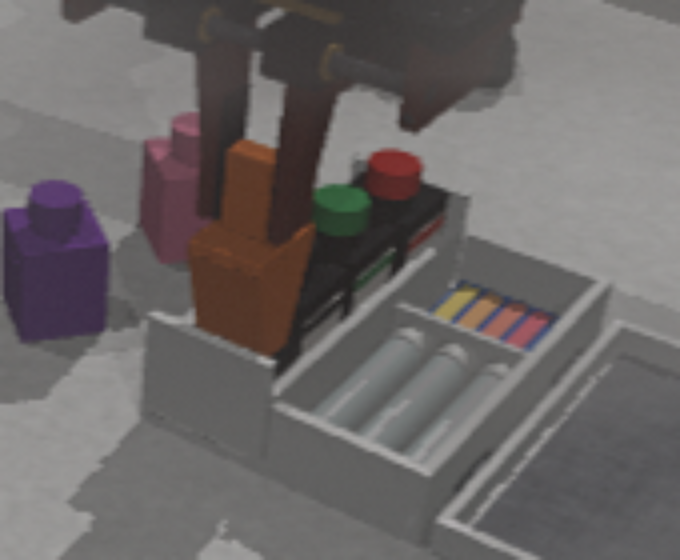

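The wedge is upright in the mouth of the gap and about 1 mm off centre. I press it in steps.

```bash
python3 -m handwheel '[0.0,-0.001,0.005,0,0.0,-0.001,0.01,0,0.0,-0.001,0.015,0,0.0,-0.001,0.02,0,0.0,-0.001,0.02,0]' 0 60
python3 g.py .5417 .0773 .066 6.5
python3 -m handwheel '[0.0,0,0.005,0,0.0,0,0.01,0,0,0,0.013,0,0,0,0.013,0]'
python3 g.py .5417 .0773 .066 6.5
```

```text
time_s: 5.75
eef_pos: [0.541, 0.0771, 0.0838]
tool_rot: [0.667, 0.745, 0.002, 0.002]
ft_force: [0.6, -0.5, -0.8]
opening: 0.026
t 5.75 eef [0.541  0.0771 0.0838] yaw 6.4 z [ 0.006 -0.    -1.   ] j [ 0.12  0.51  1.89 -0.    0.73  0.01] open 0.026 F [ 0.6 -0.5 -0.8] | rows [0.0002 0.0006 0.0178] twist -0.1
time_s: 6.15
eef_pos: [0.5408, 0.077, 0.0702]
tool_rot: [0.667, 0.745, 0.001, 0.002]
ft_force: [-0.5, -2.2, -1.6]
opening: 0.0256
t 6.15 eef [0.5408 0.077  0.0702] yaw 6.4 z [ 0.005 -0.    -1.   ] j [ 0.12  0.53  1.9  -0.    0.71  0.01] open 0.0256 F [-0.5 -2.2 -1.6] | rows [0.0002 0.0009 0.0042] twist -0.1
```

```bash
python3 -m handwheel '[0.0,0,0.002,0,0.0,0,0.004,0,0,0,0.004,0]'
python3 g.py .5417 .0773 .066 6.5
python3 -m handwheel '[0.0,0,0.002,0,0.0,0,0.003,0,0,0,0.003,0]'
python3 g.py .5417 .0773 .066 6.5
```

```text
time_s: 6.45
eef_pos: [0.541, 0.077, 0.0669]
tool_rot: [0.667, 0.745, 0.001, 0.002]
ft_force: [-1.8, -3.0, 8.4]
opening: 0.0259
t 6.45 eef [0.541  0.077  0.0669] yaw 6.4 z [ 0.005 -0.    -1.   ] j [ 0.12  0.54  1.9  -0.    0.7   0.01] open 0.0259 F [-1.8 -3.   8.4] | rows [0.0002 0.0008 0.0009] twist -0.1
time_s: 6.75
eef_pos: [0.5413, 0.077, 0.0667]
tool_rot: [0.667, 0.745, 0.002, 0.002]
ft_force: [-7.3, -4.8, 32.1]
opening: 0.0258
t 6.75 eef [0.5413 0.077  0.0667] yaw 6.4 z [ 0.005 -0.    -1.   ] j [ 0.12  0.54  1.9  -0.    0.7   0.01] open 0.0258 F [-7.3 -4.8 32.1] | rows [0.0002 0.0005 0.0007] twist -0.1
```

There is a hard stop at TCP 0.0667, about where the floor should be. I check it by camera before releasing.

```bash
python3 - <<'E'
from h import *
for n in("scene",):
    p,d=bot.snapshot(n);np.savez(n+"5.npz",p=p,d=d)
    cv2.imwrite(f"pics/{n}5.png",cv2.resize(p[90:230,250:420],None,fx=4,fy=4)[:,:,::-1])
E
python3 w.py scene scene5.npz
```

```text
460 H range [29.7 95.1]
30 15 a [18.4 19.8] b [ 1.2 17.2]
40 33 a [17.9 19.5] b [-13.6  21.3]
50 170 a [-12.7  19.4] b [-23.4  19. ]
54 151 a [-12.7  19.3] b [-23.2  10. ]
60 44 a [-9.7 11.2] b [-7.4 -3.7]
70 42 a [-9.3 10.1] b [-7.4 -4.4]
80 45 a [-9.  11.3] b [-7.1 -4.2]
(array([545.,  77.]), array([33.2, 46.6]), 4.8)
```

View pics/scene5.png

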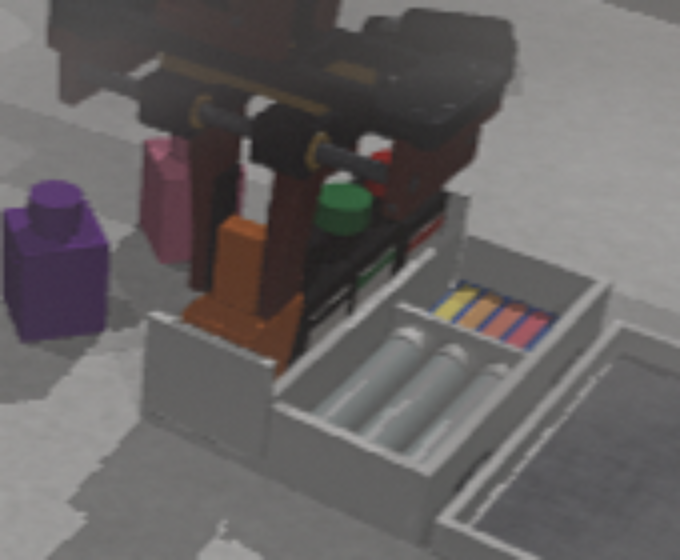

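The wedge is seated, with the cap 56 mm above the floor and the tab top at about 101 mm. I ease off, release and retreat.

```bash
python3 -m handwheel '[0,0,0,0,0,0,0,0,0,0,0,0]'
python3 -m handwheel '[0,0,0,0,0,0,0,0,0,0,0,0,0,0,0,0,0,0,0,0,0,0,0,0]' 0.6
python3 -m handwheel '[0,0,-0.02,0,0,0,-0.05,0,0,0,-0.09,0,0,0,-0.13,0,0,0,-0.15,0,-0.05,-0.04,-0.15,0,-0.1,-0.08,-0.15,0,-0.15,-0.12,-0.15,0,-0.2,-0.14,-0.15,0,-0.25,-0.14,-0.15,0,-0.25,-0.14,-0.15,0,-0.25,-0.14,-0.15,0]'
python3 - <<'E'
from h import *
print(bot.get_obs()["joint_pos"].round(2))
for n in("scene","top"):
    p,d=bot.snapshot(n);np.savez(n+"6.npz",p=p,d=d)
    a=p[90:230,250:420] if n=="scene" else p[130:230,80:230]
    cv2.imwrite(f"pics/{n}6.png",cv2.resize(a,None,fx=4,fy=4)[:,:,::-1])
E
```

```text
time_s: 7.1
eef_pos: [0.5415, 0.0772, 0.0668]
tool_rot: [0.667, 0.745, 0.002, 0.002]
ft_force: [-1.0, -1.8, 6.6]
opening: 0.0257
time_s: 7.7
eef_pos: [0.5414, 0.0772, 0.0667]
tool_rot: [0.667, 0.745, 0.002, 0.002]
ft_force: [0.2, 0.5, -0.3]
opening: 0.0529
time_s: 8.9
eef_pos: [0.4288, -0.1909, 0.2165]
tool_rot: [0.668, 0.744, 0.002, 0.003]
ft_force: [0.1, 0.3, 0.8]
opening: 0.0524
[-0.45  0.2   1.97  0.    0.96 -0.55]
```

View pics/scene6.png

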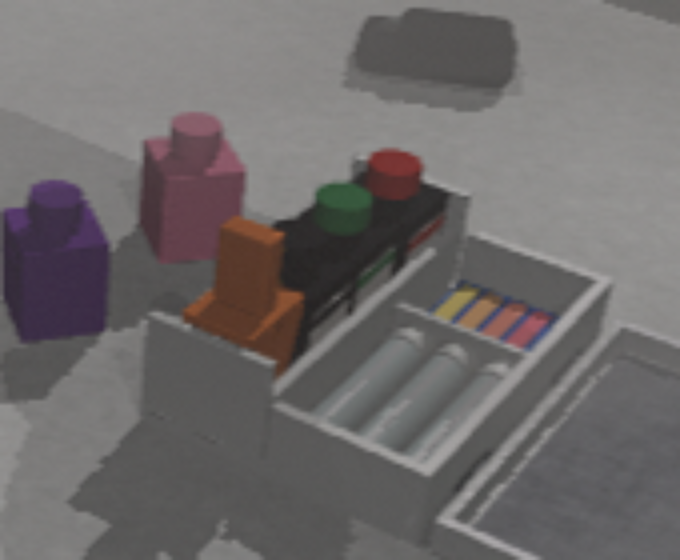

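View pics/top6.png

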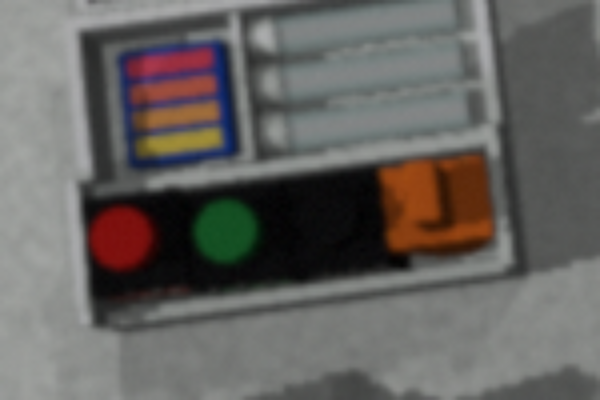

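```bash
python3 - <<'E'
from h import *
z=np.load("top6.npz");p,d=z["p"],z["d"];W=cloud("top",d);hsv=cv2.cvtColor(p,cv2.COLOR_RGB2HSV)
ex=np.array([.9935,.1137]);ey=np.array([-.1137,.9935]);g=np.array([.5417,.0773])
a=(W[...,:2]-g)@ex*1000;b=(W[...,:2]-g)@ey*1000;Z=W[...,2]
near=(abs(a)<35)&(b>-30)&(b<80)&(d>0)
m=(cv2.inRange(hsv,(3,100,40),(18,255,255))>0)&near
t=m&(Z>.09);c=m&(Z>.055)&(Z<.07)
for k,q in(("tab",t),("cap",c)):print(k,rect(W[q]),"a",np.percentile(a[q],[2,98]),"b",np.percentile(b[q],[2,98]),"z",np.median(Z[q]))
B=near&(Z>.071)&(Z<.085)&(hsv[...,2]<70)&(b>25)&(b<70)&(hsv[...,1]<130);print("bcap",B.sum(),"b",np.percentile(b[B],[2,98]),"a",np.percentile(a[B],[2,98]),"z",np.median(Z[B]))
E
```

```text
tab (array([541.2,  76.7]), array([25.3, 13.7]), 6.6) a [-12.97897751  11.52252415] b [-7.32097272  6.08000436] z 0.09957736925279109
cap (array([541.3,  78.2]), array([36.3, 48.2]), 6.1) a [-17.99319128  16.8657536 ] b [-22.47126123  24.36807468] z 0.06177124268559368
bcap 191 b [32.56102744 56.34905716] a [-13.69355243  10.38309377] z 0.07576464692461252
```

```bash
python3 -c "
from cell import bot
print(bot.job_done())"
```

```text
the job is handed in; nothing more can be done
None
```

The orange wedge is pressed home in the gap, released and handed in at about 9 s of the 45 s; no verdict was reported. I gripped the smaller orange wedge by its tab across x, turned it square to the row and pushed it down to a hard stop. The force reached about 32 N at the floor, well under the 120 N wrist limit. I then let go and moved the arm clear.

Last checks, all from the top camera:
- **Wedge height:** tab top at 99.6 mm, which puts the underside about 0.4 mm below the nominal 6 mm floor height. That is within the depth reading's noise.
- **Wedge position:** about 1 mm from my measured gap point and within 1° of square to the row.
- **Black bottle:** its cap spans 32.6 to 56.3 mm along the row, so its centre is about 44.5 mm from the gap point (41 needed). Its cap top is at 76 mm, as expected for a bottle standing on the floor.
- **Blue wedge:** I never went near it, but I did not measure its position again at the end.

**Disagreements:** The scene and top cameras differed by up to about 3 mm on positions, for example on the end wall. The bottle reads about 1.5 mm short of the nominal 46 mm. Both are well inside the tolerances.

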